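# Level a ladder-type panel rest and clamp it

## Robot

A 7-joint arm with a two-finger parallel gripper is mounted at the origin on the work surface. World frame = base frame: x ahead of the robot, y to its left, z up, the work surface at z = 0. Lengths are in m, angles in rad, forces in N, time in s.
With the tool pointing down it reaches from about 0.4 to 0.85 m from the base axis. Payload 4.4 kg.
Tool frame: the origin (TCP) lies between the finger pads; the fingertips stand 17 mm ahead of it and the grasp point (between the pads) lies 2 mm behind it (env.nose_length is the distance from the TCP to the fingertips, in m); z points along the fingers, x is the direction in which the jaws open and shut, and the axes are right-handed (so a half turn about z gives the same grasp; the last joint's range is limited). The gripper opens to 94 mm and grips with 3 to 60 N. Pads are 16 mm wide; open, the fingers measure 119 mm over their backs; the gripper's body (75 mm by 177 mm) begins 78 mm behind the grasp point.
Start: joints at [1.036, 0.628, 0.038, 1.517, -0.027, 0.996, -0.02], TCP at [0.294, -0.58, 0.222] pointing down, gripper open.
Joint ranges: [-3.06, 3.06], [-0.37, 2.12], [-1.25, 1.32], [0.18, 2.47], [-1.1, 4.24], [0.23, 1.98], [-2.94, 2.94]. Speed limits (rad/s): [2.57, 2.57, 3.14, 3.14, 3.14, 3.14, 3.14].

## Interface

Orientations are given as a unit quaternion [w, x, y, z].
In Python, from bench import env gives the robot as it stands. The module is installed in compiled form; this text tells all that it offers.
- The arm moves only by the tool drive_tool, never from a script. Its argument "rows" is a list of rows, each a list of 3 entries, a list of its own where there are three numbers: the turn, a rotation vector about the world's x, y, z in degrees, then the shift along the world's x, y, z in m, then the closure, from 0 (fully open) to 1 (shut). In form: [[[wx, wy, wz], [dx, dy, dz], hand], ...]. A call has 1 to 5 rows; each row is the pose to reach, as a shift and turn from the pose commanded when the call began; what a row does not reach only later rows make up. A row lasts 1/8 s, in which the tool goes at most 62.5 mm and 10.7 degrees, less where a joint would pass 70% of its speed; a pose out of reach is approached as far as the arm can. A call with a gripper value outside its range is refused whole. The fingers move at their own pace and stop on an object; "squeeze" is the grip in N (left out, the last holds). Time passes only in rows, so rows that repeat a pose let the fingers close. It gives the time, the measured TCP pose, the force and the opening at its end, in the units of the state.
- env.get_state(): the state, without advancing time (a new reading comes with each control period).
- env.snapshot(name): name is "side" or "top"; returns the picture (384x512x3 uint8, blue, green, red); there is no depth.
- env.get_calibration(name): a dict with "fx", "fy", "cx", "cy" (pixels), "k1" (the pictures are not rectified: a ray, as slopes to the right and down, at radius r is drawn at 1 + k1 r^2 times it, then the intrinsics apply), "position" and "attitude" of the camera in the world. Camera axes: x right, y down, z forward; pixel columns grow to the right and rows downward; lengths in m; the calibration is good to about 2 mm. A picture is of the moment at which its call begins. get_calibration takes no time and is no camera call.
- env.hand_in(): hands the job in, once; it reports no verdict.
The state is a dict: "t": time; "joints": joint angles; "dq": joint speeds; "effort": joint torques, N m; "tool_pos": TCP position; "eef_rot": TCP orientation; "ft_force": force on the tool from outside, world axes, zero at the start; "wrist_torque": the same for the moment, N m; "grip_width": finger opening in m.
Only numpy, scipy, OpenCV 4.12 (cv2) and the standard library are available. Lean on these libraries where they do the work, as an engineer would, in place of code of your own. Each camera call takes 0.05 s, during which the arm holds its last target.

## Task

Raise the low panel rest past the rungs and lower it gently so that its pawl sits on the rung that brings its board level with the neighbouring rest. Then let go of it and tighten the clamp, turning the outer ring of the twin knob clockwise to its stop without turning the small inner knob. Leave the other things on the bench where they are.

Things in the scene. Friction and masses are not known exactly. Their poses are not given: they have to be found in the camera images.
- stand: Adjustable rest, fixed to the bench. Base plate 300 (x) x 150 (y) x 10 mm; origin under its centre; its -x end roughly faces the robot. Ladder mast at x = +85 mm: 90 mm wide in y, front face x = +75 mm, top 172 mm above the bench; four 12 mm round rungs, axes 38, 78, 118, 158 mm high. Twin-knob housing at x = -85 mm: 74 x 74 mm, top 40 mm high.
- section (a joint): Height (m) of the stand's sliding section: 0 with its pawl on the lowest rung, about 0.04, 0.08, 0.12 on the next ones; starts at rest on the lowest rung. Slides straight up to 0.152 at most and falls by its own weight (0.35 to 0.7 kg) unless held or seated. It rises freely past rungs, but comes down only as far as the last rung its pawl has passed.
- rest_top (a point): Centre of the top of the section's plywood board, 110 (stand's x) x 190 (y) x 18 mm, 196 mm + joint section above the bench, over stand point x = +95, y = 0. The two end edges are 95 mm to either side (stand's y), their lower corners 18 mm below this point; each end overhangs the mast by 50 mm, with free room below to push it up from.
- pawl (a joint): Angle (rad) of the steel gravity pawl (35 x 26 x 8 mm, round counterweight behind) low on the section: 0 = catching; a rung tips it to about 1 as the section rises, then it swings back. It clears a rung only when the section is 10 to 20 mm above its seat on that rung: lift 20 to 45 mm above the wanted seat, then lower. From 50 mm above, it may catch the next rung for good.
- neighbour_top (a point): Centre of the top face of the neighbouring rest's equal plywood board (110 x 190 x 18 mm) on a single square post, fixed to the bench, to the left or right of the stand: the level to match, 276 mm above the bench.
- clamp (a joint): Outer ring of the twin knob (clamp), in rad, grows clockwise seen from above: starts at 0.1 to 0.85, stop (tight) at 1.5. Turns with about 0.1 N m and stays where it is left.
- clamp_top (a point): Centre of the top of the outer ring: black ribbed ring 60 mm across (64 over its ribs, which are only seen), 24 mm tall, vertical axis; this point is 68 mm above the bench, the ring's underside 44 mm and the housing's top 40 mm.
- fine_mark (a point): Index line on the rim of the small inner knob, 10 mm off the common axis, on its top. The inner knob is bare aluminium, 22 mm across, and stands 18 mm above the outer ring (top 86 mm above the bench). It turns very easily.
- glue: Glue bottle, 60 mm wide, 170 mm tall, origin under its centre. Bystander.
- dowel_box: Open cardboard box 110 x 130 x 60 mm, origin under its centre. Bystander.
- hammer: Hammer lying flat, handle along its x. Bystander.
- offcut: Flat wood offcut 70 x 110 x 22 mm, origin under its centre. Bystander.

How it is judged:
By the outcome, as a careful person would: the job done as asked, in the order asked, and still so for the second after the job is handed in, with the robot touching nothing.
It also fails if it takes over 67 s, if anything falls off the work surface, if the arm or the gripper's body presses on something with over 40 N, if the wrist force passes 120 N, or if a joint passes its speed limit or range.

## Working session

There is one attempt and no reset: what is moved stays moved. The work goes in short steps, Python scripts to look and compute and a tool call to move; the robot and the scene stay as the last step left them, time stands still between calls to the robot, and variables do not carry over. Pictures are saved under pics/ and viewed, and the job is handed in when it is done.

Besides the shell and the picture viewer there is one more tool, called after ">>>" in YAML: its name, and indented under it one key for each argument. drive_tool: Moves the arm, as the interface text tells. Its arguments: {"type":"object","properties":{"rows":{"type":"array"},"squeeze":{"type":"number"}},"required":["rows"]}

```bash
ls; mkdir -p pics
python3 - <<'E'
from bench import env
import cv2
for n in("side","top"):
    cv2.imwrite(f"pics/{n}0.png",env.snapshot(n)); print(env.get_calibration(n))
print(env.get_state()); print(env.nose_length)
E
```

```text
pics
{'fx': 411.47427411035045, 'fy': 411.47427411035045, 'cx': 254.7985668781744, 'cy': 187.18453416035646, 'k1': -0.08736883475409873, 'position': array([0.17354775, 0.6958469 , 1.1382296 ]), 'attitude': array([ 0.08592954, -0.22467512,  0.91033686, -0.33678482])}
{'fx': 389.18371149612346, 'fy': 389.18371149612346, 'cx': 254.85201331582098, 'cy': 193.47253275456416, 'k1': -0.11360728346813413, 'position': array([ 0.44897563, -0.01780316,  1.35842581]), 'attitude': array([-0.03388151,  0.71319621, -0.69868288,  0.04522654])}
{'t': 0.1, 'joints': array([ 1.03618339,  0.62924171,  0.03843701,  1.51821965, -0.02700114,
        0.99625293, -0.0199953 ]), 'dq': array([-0.00030582, -0.00258127,  0.00022758, -0.00262152, -0.00119243,
        0.00053625, -0.00044522]), 'effort': array([ 2.60386965e-03, -5.50792480e+01,  1.14663821e+00, -1.87116069e+01,
       -5.23613824e-02,  1.92273420e-02,  4.84040618e-05]), 'tool_pos': array([ 0.29348154, -0.57937885,  0.22166907]), 'eef_rot': array([-4.16315519e-04,  8.52008475e-01, -5.23527378e-01, -6.85515810e-04]), 'ft_force': array([ 0.22068858, -0.45549439,  0.1459717 ]), 'wrist_torque': array([-0.01233246, -0.10627477, -0.03593453]), 'grip_width': 0.09399624053946264}
0.017
```

View pics/side0.png

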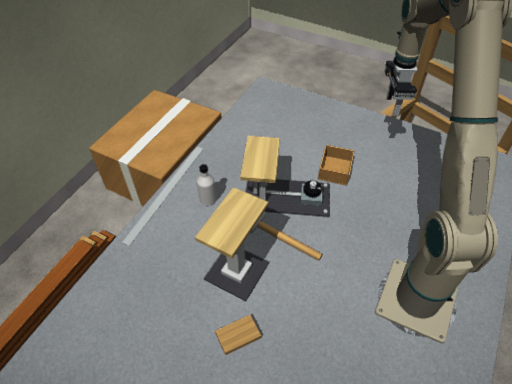

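View pics/top0.png

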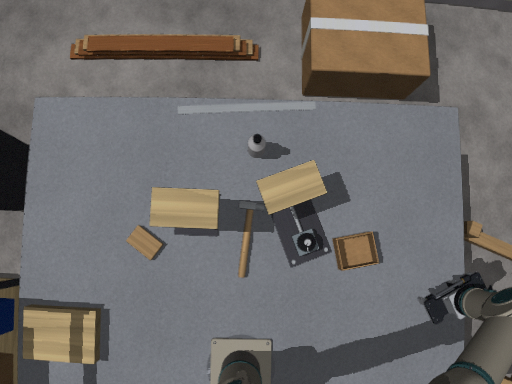

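The side view shows the stand with its low board at about (262,158) and its knob at (312,188). The neighbour board is at (232,222). In the top view these are at (291,187), (307,242) and (184,208). The hammer lies between the two rests, the box is at (356,251) and the bottle at (256,145).

```bash
cat > h.py <<'E'
import numpy as np, cv2
from scipy.spatial.transform import Rotation as R
from bench import env
def cam(n):
    c=env.get_calibration(n); q=c['attitude']; return c,R.from_quat([q[1],q[2],q[3],q[0]]).as_matrix()
def ray(n,u,v):
    c,M=cam(n); x=(u-c['cx'])/c['fx']; y=(v-c['cy'])/c['fy']
    a,b=x,y
    for _ in range(30):
        s=1+c['k1']*(a*a+b*b); a,b=x/s,y/s
    return np.array(c['position']),M@np.array([a,b,1.])
def plane(n,u,v,z):
    p,d=ray(n,u,v); return p+d*(z-p[2])/d[2]
def tri(uvs,uvt):
    A=np.zeros((3,3));b=np.zeros(3);L=[]
    for n,(u,v) in(("side",uvs),("top",uvt)):
        p,d=ray(n,u,v); d/=np.linalg.norm(d); P=np.eye(3)-np.outer(d,d);A+=P;b+=P@p;L.append((p,P))
    x=np.linalg.solve(A,b); return x,[np.linalg.norm(P@(x-p)) for p,P in L]
def proj(n,X):
    c,M=cam(n); q=M.T@(np.array(X)-c['position']); a,b=q[:2]/q[2]; s=1+c['k1']*(a*a+b*b)
    return np.array([c['fx']*a*s+c['cx'],c['fy']*b*s+c['cy']])
E
python3 - <<'E'
import cv2
s=cv2.imread("pics/side0.png");t=cv2.imread("pics/top0.png")
cv2.imwrite("pics/sc.png",cv2.resize(s[120:320,180:380],None,fx=3,fy=3,interpolation=cv2.INTER_CUBIC))
cv2.imwrite("pics/tc.png",cv2.resize(t[125:285,140:390],None,fx=3.2,fy=3.2,interpolation=cv2.INTER_CUBIC))
E
```

```text
(no output)
```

View pics/sc.png

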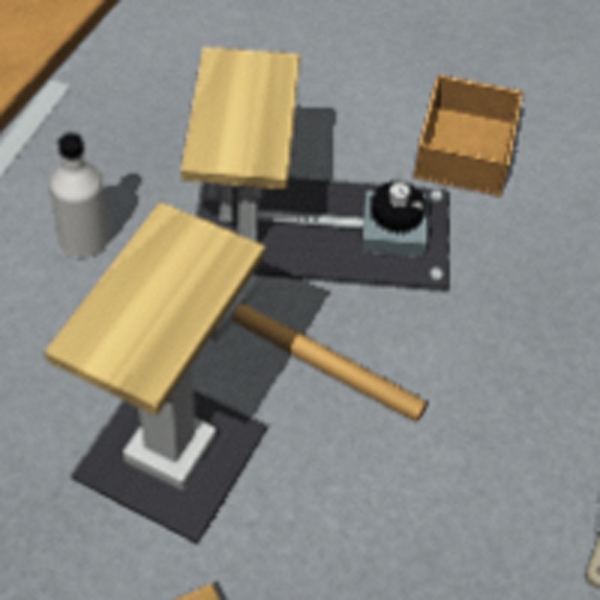

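View pics/tc.png

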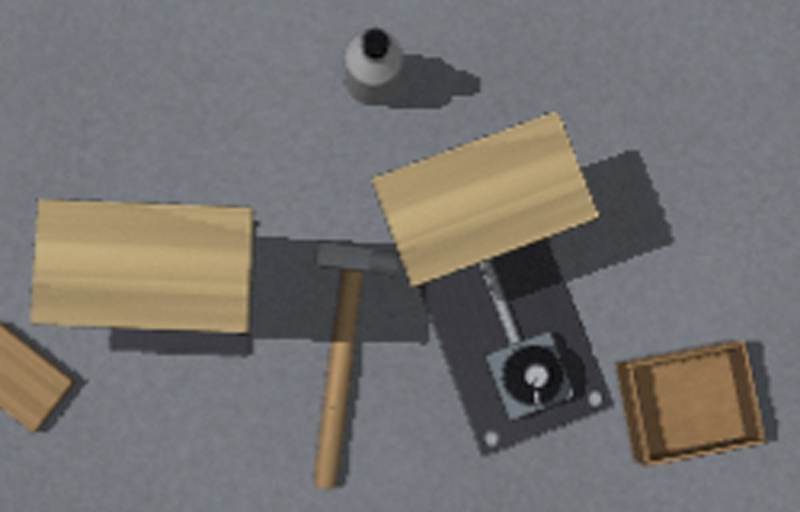

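Run:
```python
from h import *
np.set_printoptions(precision=4,suppress=True)
T=lambda x,y:(140+(x+.5)/3.2-.5,125+(y+.5)/3.2-.5)
S=lambda x,y:(180+(x+.5)/3-.5,120+(y+.5)/3-.5)
# stand board corners: far-left(+x+y), far-right, near-right, near-left
for nm,ss,tt in (("stand",[(182,178),(203,48),(299,54),(286,186)],[(374,178),(556,113),(598,214),(412,284)]),
                 ("neigh",[(46,352),(160,205),(263,248),(155,408)],[(38,200),(252,209),(248,331),(32,321)])):
    P=[]
    for a,b in zip(ss,tt):
        x,e=tri(S(*a),T(*b)); P.append(x); print(nm,x,e[0])
    P=np.array(P); print("mean",P.mean(0),"edges",[np.linalg.norm(P[i]-P[i-1]) for i in range(4)], 
      "yaw", np.degrees(np.arctan2(*( (P[0]+P[1]-P[2]-P[3])[[1,0]]))))
    z=.196 if nm=="stand" else .276
    Q=np.array([plane("top",*T(*b),z) for b in tt]);d=Q[0]+Q[1]-Q[2]-Q[3]; print("plane",Q.mean(0),np.degrees(np.arctan2(d[1],d[0])))
for a,b,n in(((399,196),(537,376),"innerknob"),):
    print(n,tri(S(*a),T(*b)),plane("top",*T(*b),.086),plane("side",*S(*a),.086))
print("ring top plane",plane("top",*T(532,375),.068))
h=[(487,352),(555,334),(572,395),(510,418)]
Q=np.array([plane("top",*T(*p),.04) for p in h]);print(Q,Q.mean(0))
s1,s2=[plane("top",*T(*p),.012) for p in((491,439),(595,398))];print("screws",s1,s2)
b1,b2=[plane("top",*T(*p),.010) for p in((486,455),(611,405))];print("base near",b1,b2,np.linalg.norm(b1-b2))
for c in [(620,362),(744,341),(765,440),(644,463)]: print("box",plane("top",*T(*c),.06))
print("hammer", [plane("top",*T(*c),.02) for c in((318,262),(395,262),(327,487))])
print("glue",plane("top",*T(375,42),.17))
```

```text
stand [ 0.6211 -0.0405  0.1774] 0.0017223296995703557
stand [ 0.6872 -0.2124  0.1934] 6.989427331073021e-05
stand [ 0.5888 -0.2536  0.1927] 0.0021111200785470384
stand [ 0.5196 -0.0786  0.1798] 0.0022690681701386345
mean [ 0.6042 -0.1463  0.1858] edges [np.float64(0.10847164023868025), np.float64(0.18486872839776217), np.float64(0.10665892620370046), np.float64(0.18868036255286383)] yaw 21.63323751553604
plane [ 0.6044 -0.1451  0.196 ] 21.66142896261705
neigh [0.5818 0.2572 0.2736] 0.001083013140387515
neigh [0.5789 0.0686 0.2696] 0.0004495824479138961
neigh [0.4718 0.069  0.2684] 0.0004458203084846424
neigh [0.4754 0.2589 0.2682] 0.0010801609514307512
mean [0.527  0.1634 0.2699] edges [np.float64(0.10648066395957298), np.float64(0.18870206761483907), np.float64(0.1071023871023524), np.float64(0.18990562930278873)] yaw -0.5829563662260678
plane [0.5273 0.1628 0.276 ] -0.168072886229249
innerknob (array([ 0.4355, -0.2143,  0.07  ]), [np.float64(0.00034915232338737605), np.float64(0.00034915232338741096)]) [ 0.436  -0.2118  0.086 ] [ 0.4313 -0.2008  0.086 ]
ring top plane [ 0.4368 -0.2093  0.068 ]
[[ 0.4599 -0.1654  0.04  ]
 [ 0.4802 -0.2376  0.04  ]
 [ 0.4161 -0.2562  0.04  ]
 [ 0.391  -0.1905  0.04  ]] [ 0.4368 -0.2125  0.04  ]
screws [ 0.367 -0.174  0.012] [ 0.4125 -0.2864  0.012 ]
base near [ 0.3497 -0.169   0.01  ] [ 0.4051 -0.3043  0.01  ] 0.14620743771287664
box [ 0.4516 -0.3031  0.06  ]
box [ 0.4754 -0.436   0.06  ]
box [ 0.3718 -0.4582  0.06  ]
box [ 0.347  -0.3289  0.06  ]
hammer [array([0.5532, 0.0158, 0.02  ]), array([ 0.5549, -0.0672,  0.02  ]), array([0.3139, 0.0008, 0.02  ])]
glue [ 0.7583 -0.0384  0.17  ]
```

>>> drive_tool:
  rows:
    - [[0, 0, -10], [0.03, 0.03, 0.04], 0.3]
    - [[0, 0, -20], [0.06, 0.06, 0.08], 0.55]
    - [[0, 0, -30], [0.09, 0.09, 0.12], 0.55]
    - [[0, 0, -40], [0.12, 0.12, 0.15], 0.55]

```text
t: 0.6
tool_pos: [0.4147, -0.4589, 0.374]
eef_rot: [0.0, -0.619, 0.785, -0.0]
ft_force: [0.5, -0.8, -0.2]
grip_width: 0.0572
```

```bash
cat > st.py <<'E'
from h import *
import json
np.set_printoptions(precision=4,suppress=True)
s=env.get_state()
open("samples.txt","a").write(json.dumps([list(map(float,s['joints'])),list(map(float,s['tool_pos'])),list(map(float,s['eef_rot']))])+"\n")
M=R.from_quat(np.roll(s['eef_rot'],-1)).as_matrix()
print("t",s['t'],"q",s['joints'],"p",s['tool_pos'],"\nx",M[:,0],"z",M[:,2],"F",s['ft_force'],"T",s['wrist_torque'],"w",s['grip_width'])
E
python3 st.py
```

```text
t 0.6 q [ 0.6505  0.4703  0.232   1.3873 -0.1087  1.2954 -0.9182] p [ 0.4147 -0.4589  0.374 ] 
x [-0.233  -0.9725  0.0004] z [ 0.0008 -0.0006 -1.    ] F [ 0.4514 -0.8237 -0.2097] T [ 0.0088 -0.0069 -0.054 ] w 0.057150357728232924
```

```bash
cat > kin.py <<'E'
from h import *
import json
from scipy.optimize import least_squares
def RY(a): return R.from_euler('y',a).as_matrix()
def RZ(a): return R.from_euler('z',a).as_matrix()
def fk(q,P,s):
    # s: signs of q3,q5,q7 ; P: base yaw, d,a,b,c
    M=RZ(P[0]-q[0]); p=np.array([0,0,P[1]]); M=M@RY(q[1]); M=M@RZ(s[0]*q[2]); p=p+M@[P[5],0,P[2]]
    M=M@RY(q[3])@RZ(s[1]*q[4]); p=p+M@[P[6],0,P[3]]; M=M@RY(q[5])@RZ(s[2]*q[6]+P[7]); p=p+M@[0,0,P[4]]
    return p,M
E
cat > fit.py <<'E'
from kin import *
import itertools
D=[json.loads(l) for l in open("samples.txt")]
q0=[1.03618339,0.62924171,0.03843701,1.51821965,-0.02700114,0.99625293,-0.0199953]
D.insert(0,[q0,[0.29348154,-0.57937885,0.22166907],[-4.16315519e-04,8.52008475e-01,-5.23527378e-01,-6.85515810e-04]])
for s in itertools.product([1,-1],repeat=3):
  best=None
  for y7 in(0,np.pi):
    def f(P):
        r=[]
        for q,p,o in D:
            pp,M=fk(q,P,s); r+=list(5*(pp-p))+list((M-R.from_quat(np.roll(o,-1)).as_matrix()).ravel())
        return np.r_[r,1e-3*(P-x0)]
    x0=np.array([0,.33,.45,.45,.25,0,0,y7]); o=least_squares(f,x0)
    if best is None or o.cost<best.cost:best=o
  print(s,best.cost,best.x.round(4))
E
python3 fit.py
```

```text
(1, 1, 1) 2.148636241591771 [-0.0237 -0.1792  2.0574  0.8495  0.7696 -1.0532  0.7745  4.339 ]
(1, 1, -1) 0.07303248639596 [-0.0237 -0.1793  2.0574  0.8495  0.7695 -1.0532  0.7745  3.4008]
(1, -1, 1) 2.1292936114603735 [-0.0283 -0.9162  0.6016  0.5255 -0.7194 -0.2436 -0.0906  4.2804]
(1, -1, -1) 0.10736342407941814 [-0.0286 -0.9519  0.6658  0.5399 -0.7228 -0.2791 -0.0516  3.3507]
(-1, 1, 1) 1.5918977694528593 [-0.0419 -0.1107  0.7311  0.4309 -0.0052 -0.1032  0.1072  4.0754]
(-1, 1, -1) 0.046115126218897504 [-0.041  -0.2324  0.9504  0.4802 -0.0162 -0.2245  0.24    3.1448]
(-1, -1, 1) 1.507978277039986 [-4.2600e-02  2.8230e-01  5.4660e-01  3.8820e-01  2.9710e-01 -1.0000e-03
 -6.7000e-03  4.0371e+00]
(-1, -1, -1) 1.7230102178586113e-08 [-4.2600e-02  2.8230e-01  5.4660e-01  3.8820e-01  2.9720e-01 -9.0000e-04
 -6.7000e-03  3.0989e+00]
```

```bash
cat >> kin.py <<'E'
P0=np.array([-.0426,.2823,.5466,.3882,.2972,-.0009,-.0067,3.0989]);S0=(-1,-1,-1)
lo=np.array([-3.06,-.37,-1.25,.18,-1.1,.23,-2.94]);hi=np.array([3.06,2.12,1.32,2.47,4.24,1.98,2.94])
def ik(p,M,q0,reg=.02):
    def f(q):
        pp,MM=fk(q,P0,S0); return np.r_[10*(pp-p),3*(MM-M).ravel(),reg*(q-q0)]
    return least_squares(f,np.clip(q0,lo+.03,hi-.03),bounds=(lo+.02,hi-.02))
def pose(phi,tilt,sgn):
    "tool z azimuth phi deg, tilt deg down, x up (sgn 1) or down"
    f,t=np.radians([phi,tilt]); z=np.array([np.cos(f)*np.cos(t),np.sin(f)*np.cos(t),-np.sin(t)])
    y=np.array([-np.sin(f),np.cos(f),0]); 
    u=np.cross(y,z); u=-u if u[2]<0 else u
    x=sgn*u; return np.c_[x,np.cross(z,x),z]
E
cat > a.py <<'E'
from kin import *
np.set_printoptions(precision=2,suppress=True)
s=env.get_state();q0=s['joints']
C=np.array([0.6035,-0.224,0.17])
for phi in (22,35,50,65,80):
  for tilt in (0,15,30):
    for sg in(1,-1):
      M=pose(phi,tilt,sg); out=[]
      for back,dz in((.12,0),(0,0),(0,.115)):
        q=ik(C-M[:,2]*back+[0,0,dz],M,q0); pp,MM=fk(q.x,P0,S0)
        out.append((np.linalg.norm(pp-(C-M[:,2]*back+[0,0,dz]))*1e3, np.abs(MM-M).max(), q.x))
      if max(o[0] for o in out)<8: print(phi,tilt,sg,[(round(o[0],1),round(o[1],2)) for o in out],out[1][2])
E
python3 a.py
```

```text
35 15 1 [(np.float64(0.1), np.float64(0.0)), (np.float64(0.2), np.float64(0.0)), (np.float64(0.1), np.float64(0.0))] [ 1.44  1.32 -1.19  1.97 -0.84  0.25  2.34]
35 15 -1 [(np.float64(0.0), np.float64(0.0)), (np.float64(0.1), np.float64(0.0)), (np.float64(0.0), np.float64(0.0))] [ 1.4   1.25 -1.1   1.97 -1.08  0.34 -0.59]
35 30 1 [(np.float64(0.0), np.float64(0.0)), (np.float64(0.2), np.float64(0.0)), (np.float64(0.0), np.float64(0.0))] [ 1.33  1.07 -1.06  1.96 -0.67  0.25  1.99]
35 30 -1 [(np.float64(0.0), np.float64(0.0)), (np.float64(0.0), np.float64(0.0)), (np.float64(0.0), np.float64(0.0))] [ 1.24  0.96 -0.87  1.95 -1.08  0.39 -0.79]
50 0 1 [(np.float64(0.0), np.float64(0.0)), (np.float64(0.0), np.float64(0.0)), (np.float64(0.0), np.float64(0.0))] [ 1.42  1.53 -1.23  1.73 -0.44  0.68  2.09]
50 0 -1 [(np.float64(0.0), np.float64(0.0)), (np.float64(0.0), np.float64(0.0)), (np.float64(0.0), np.float64(0.0))] [ 1.19  1.22 -0.7   1.73 -1.08  1.06 -0.55]
50 15 1 [(np.float64(0.0), np.float64(0.0)), (np.float64(0.0), np.float64(0.0)), (np.float64(0.0), np.float64(0.0))] [ 1.4   1.38 -1.
[... 1264 characters left out ...]
64(0.0))] [ 1.28  1.28 -1.23  1.57  0.11  0.91  1.55]
65 30 -1 [(np.float64(0.0), np.float64(0.0)), (np.float64(0.0), np.float64(0.0)), (np.float64(0.0), np.float64(0.0))] [ 0.79  0.91 -0.17  1.57 -0.92  1.25 -0.76]
80 0 -1 [(np.float64(0.0), np.float64(0.0)), (np.float64(0.0), np.float64(0.0)), (np.float64(0.0), np.float64(0.0))] [ 0.87  1.24 -0.35  1.26 -0.89  1.72 -0.76]
80 15 -1 [(np.float64(0.0), np.float64(0.0)), (np.float64(0.0), np.float64(0.0)), (np.float64(0.0), np.float64(0.0))] [ 0.82  1.11 -0.27  1.31 -0.82  1.59 -0.76]
80 30 -1 [(np.float64(0.0), np.float64(0.0)), (np.float64(0.0), np.float64(0.0)), (np.float64(0.0), np.float64(0.0))] [ 0.76  0.99 -0.19  1.36 -0.73  1.45 -0.79]
```

```bash
cat > b.py <<'E'
from kin import *
from scipy.spatial.transform import Slerp
np.set_printoptions(precision=2,suppress=True)
s=env.get_state();q=s['joints'];p0=s['tool_pos'];M0=R.from_quat(np.roll(s['eef_rot'],-1))
Mt=R.from_matrix(pose(70,0,-1)); dR=Mt*M0.inv(); rv=dR.as_rotvec(degrees=True); print("rotvec",rv,np.linalg.norm(rv))
way=[(p0,0),(np.array([.53,-.43,.34]),1),(np.array([.5585,-.35,.187]),1),(np.array([.603,-.2275,.187]),1),(np.array([.603,-.2275,.325]),1)]
for (a,fa),(b,fb) in zip(way,way[1:]):
    for k in np.linspace(.1,1,10):
        f=fa+(fb-fa)*k; M=(R.from_rotvec(rv*f,degrees=True)*M0).as_matrix(); p=a+(b-a)*k
        q=ik(p,M,q,.01).x; e=np.linalg.norm(fk(q,P0,S0)[0]-p)
    print(p,q,e)
E
python3 b.py
```

```text
rotvec [ 86.26 -25.9   -5.08] 90.2075887939238
[ 0.53 -0.43  0.34] [ 1.14  1.14 -0.43  0.98 -0.93  1.96 -1.11] 6.456887862156721e-07
[ 0.56 -0.35  0.19] [ 1.07  1.25 -0.4   1.18 -0.86  1.75 -0.83] 1.1742615153596959e-07
[ 0.6  -0.23  0.19] [ 0.97  1.19 -0.44  1.42 -0.95  1.53 -0.73] 1.194953154033656e-07
[ 0.6  -0.23  0.33] [ 0.99  0.99 -0.48  1.44 -1.01  1.59 -0.89] 6.352068298741317e-08
```

>>> drive_tool:
  rows:
    - [[8.6, -2.6, -0.5], [0.013, 0.006, -0.01], 0.4]
    - [[17.3, -5.2, -1.0], [0.026, 0.012, -0.02], 0.4]
    - [[25.9, -7.8, -1.5], [0.039, 0.018, -0.03], 0.4]
    - [[34.5, -10.4, -2.0], [0.052, 0.024, -0.04], 0.4]
    - [[43.1, -13.0, -2.5], [0.063, 0.03, -0.05], 0.4]

```text
t: 1.23
tool_pos: [0.477, -0.4301, 0.3221]
eef_rot: [0.316, -0.557, 0.736, 0.219]
ft_force: [0.6, 0.6, 0.3]
grip_width: 0.0564
```

```bash
python3 st.py; python3 fit.py|tail -1
```

```text
t 1.225 q [ 0.9863  0.8532  0.0344  1.0641 -0.6139  1.7647 -0.7809] p [ 0.477  -0.4301  0.3221] 
x [-0.1802 -0.6807 -0.7101] z [ 0.2215  0.6753 -0.7035] F [0.5853 0.564  0.252 ] T [-0.5578  0.1925 -0.0015] w 0.056367779331070976
(-1, -1, -1) 0.0009496925853189468 [-0.0393  0.3531  0.54    0.3784  0.3594  0.0136 -0.0071  3.1062]
```

```bash
sed -i "s/p=p+M@\[0,0,P\[4\]\]/p=p+M@RZ(-s[2]*q[6]-P[7])@[P[8],0,0]+M@[0,0,P[4]]/" kin.py; sed -i "s/0,0,y7\])/0,0,y7,0])/" fit.py; python3 fit.py|tail -1
```

```text
-8.8000e-03  3.1066e+00 -8.5000e-03]
```

```bash
cat >> fit.py <<'E'
P=best.x;np.set_printoptions(precision=4,suppress=True);print(list(P.round(4)),best.cost)
for q,p,o in D:
    pp,M=fk(q,P,s);print(pp-p,(R.from_matrix(M)*R.from_quat(np.roll(o,-1)).inv()).as_rotvec(degrees=True))
E
python3 fit.py|tail -4
```

```text
[np.float64(-0.0389), np.float64(0.352), np.float64(0.5337), np.float64(0.3838), np.float64(0.3589), np.float64(0.0008), np.float64(-0.0088), np.float64(3.1066), np.float64(-0.0085)] 0.000946096358540812
[0.0018 0.0012 0.0007] [ 0.0014 -0.0029 -0.22  ]
[ 0.0011  0.0001 -0.001 ] [-0.0016  0.0013 -0.22  ]
[-0.0004 -0.      0.0003] [-0.4707 -1.3463 -0.8149]
```

```bash
echo "P0=np.array([-.0389,.352,.5337,.3838,.3589,.0008,-.0088,3.1066,-.0085])">>kin.py; python3 a.py | grep -- "-1 \[" | cut -c1-7,100-; sed -i 's/\[.53,-.43,.34\]/[.54,-.40,.27]/' b.py; python3 b.py
```

```text
35 0 -1np.float64(0.0))] [ 1.48  1.44 -0.92  1.89 -1.08  0.7  -0.35]
35 15 - np.float64(0.0))] [ 1.44  1.24 -0.92  1.95 -1.08  0.52 -0.5 ]
35 30 - np.float64(0.0))] [ 1.3   0.98 -0.78  1.97 -1.08  0.47 -0.69]
50 0 -1np.float64(0.0))] [ 1.17  1.27 -0.48  1.63 -1.08  1.27 -0.48]
50 15 - np.float64(0.0))] [ 1.09  1.08 -0.38  1.7  -1.08  1.14 -0.55]
50 30 - np.float64(0.0))] [ 0.92  0.9  -0.2   1.74 -1.08  1.06 -0.66]
65 0 -1np.float64(0.0))] [ 0.95  1.28 -0.22  1.34 -1.05  1.65 -0.59]
65 15 - np.float64(0.0))] [ 0.89  1.12 -0.14  1.42 -1.    1.5  -0.62]
65 30 - np.float64(0.0))] [ 0.8   0.97 -0.06  1.49 -0.93  1.34 -0.7 ]
80 0 -1np.float64(0.0))] [ 0.87  1.38 -0.24  1.03 -0.9   1.87 -0.75]
80 15 - np.float64(0.0))] [ 0.83  1.22 -0.16  1.13 -0.83  1.72 -0.73]
80 30 - np.float64(0.0))] [ 0.76  1.07 -0.09  1.24 -0.75  1.55 -0.74]
rotvec [ 42.98 -12.51  -2.66] 44.84138740568924
[ 0.54 -0.4   0.27] [ 1.17  1.36 -0.49  0.83 -0.78  1.96 -1.04] 9.7067817550192e-07
[ 0.56 -0.35  0.19] [ 1.14  1.42 -0.47  0.94 -0.74  1.83 -0.9 ] 8.327687381651765e-08
[ 0.6  -0.23  0.19] [ 1.06  1.34 -0.5   1.25 -0.8   1.58 -0.78] 1.6199429594743102e-07
[ 0.6  -0.23  0.33] [ 1.09  1.13 -0.55  1.32 -0.87  1.62 -0.91] 5.1355116579269484e-08
```

```bash
sed -i 's/pose(70/pose(58/; s/\[.54,-.40,.27\]/[.515,-.38,.25]/; s/\[.5585,-.35,.187\]/[.534,-.3375,.187]/' b.py; python3 b.py
```

```text
rotvec [ 41.54 -16.98 -14.05] 47.02418053221489
[ 0.52 -0.38  0.25] [ 1.16  1.21 -0.17  1.23 -1.03  1.84 -0.72] 6.13487080911067e-08
[ 0.53 -0.34  0.19] [ 1.12  1.27 -0.17  1.29 -1.03  1.74 -0.61] 4.971682783589298e-08
[ 0.6  -0.23  0.19] [ 1.03  1.23 -0.3   1.48 -1.08  1.51 -0.55] 1.516724245287198e-07
[ 0.6  -0.23  0.33] [ 1.1   1.03 -0.42  1.55 -1.08  1.5  -0.72] 8.135967070263542e-08
```

>>> drive_tool:
  rows:
    - [[8.3, -3.4, -2.8], [0.008, 0.01, -0.014], 0.4]
    - [[16.6, -6.8, -5.6], [0.015, 0.02, -0.028], 0.4]
    - [[24.9, -10.2, -8.4], [0.023, 0.03, -0.042], 0.4]
    - [[33.2, -13.6, -11.2], [0.03, 0.04, -0.056], 0.4]
    - [[41.5, -17.0, -14.0], [0.038, 0.05, -0.072], 0.4]

```text
t: 1.85
tool_pos: [0.5145, -0.3804, 0.2494]
eef_rot: [0.618, -0.342, 0.619, 0.342]
ft_force: [1.0, -0.4, -0.0]
grip_width: 0.0564
```

```bash
python3 st.py
```

```text
t 1.85 q [ 1.1786  1.1868 -0.1793  1.2789 -1.0376  1.7912 -0.6677] p [ 0.5145 -0.3804  0.2494] 
x [-0.001  -0.0014 -1.    ] z [ 0.5316  0.847  -0.0018] F [ 0.9966 -0.4063 -0.0398] T [-0.7025  0.5044  0.0364] w 0.05637053907261324
```

Tool is horizontal as planned. Next I go down to staging, then take a look.

>>> drive_tool:
  rows:
    - [[0, 0, 0], [0.007, 0.015, -0.02], 0.4]
    - [[0, 0, 0], [0.014, 0.03, -0.04], 0.4]
    - [[0, 0, 0], [0.02, 0.043, -0.062], 0.4]
    - [[0, 0, 0], [0.02, 0.043, -0.062], 0.4]

```text
t: 2.35
tool_pos: [0.5351, -0.3351, 0.1874]
eef_rot: [0.616, -0.344, 0.619, 0.344]
ft_force: [-0.1, -0.6, 0.2]
grip_width: 0.0565
```

```bash
python3 st.py
python3 - <<'E'
from h import *
s=env.snapshot("side");t=env.snapshot("top")
cv2.imwrite("pics/s1.png",cv2.resize(s[100:260,220:420],None,fx=3,fy=3));cv2.imwrite("pics/t1.png",cv2.resize(t[130:300,240:440],None,fx=3,fy=3))
E
```

```text
t 2.35 q [ 1.1333  1.2492 -0.1888  1.3499 -1.0365  1.6936 -0.5618] p [ 0.5351 -0.3351  0.1874] 
x [-0.0031 -0.0029 -1.    ] z [ 0.5268  0.85   -0.0041] F [-0.0941 -0.6394  0.1798] T [-0.6779  0.4575  0.0238] w 0.05650276071314231
```

View pics/s1.png

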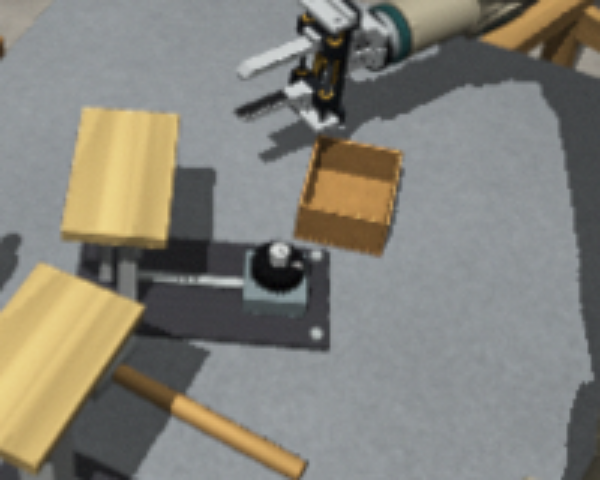

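View pics/t1.png

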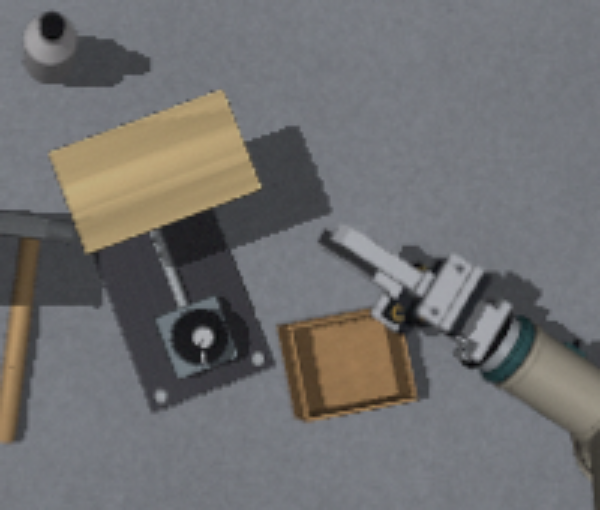

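The side view shows the horizontal gripper at about (300,124), level with the board's right end. The top view shows the fingertips at about (348,207), clear of the box. I'll use the fingertips to check the camera bias.

Run:
```python
from h import *
np.set_printoptions(precision=4,suppress=True)
tip=np.array([.5351,-.3351,.1874])+.017*np.array([.527,.85,0])
for dz in(.028,.040): 
    X=tip+[0,0,dz]; print(dz,(proj("side",X)-[220,100])*3,(proj("top",X)-[240,130])*3)
# white-finger tip centre, mid
print(tri((220+242/3,100+70/3),(240+338/3,130+236/3)))
```

```text
0.028 [237.9708  74.9982] [331.6214 230.1924]
0.04 [238.7658  66.8826] [334.7922 229.2407]
(array([ 0.5395, -0.3248,  0.2213]), [np.float64(0.0017103222929672338), np.float64(0.0017103222929674283)])
```

>>> drive_tool:
  rows:
    - [[0, 0, 0], [0.02, 0.031, 0], 0.4]
    - [[0, 0, 0], [0.04, 0.063, 0], 0.4]
    - [[0, 0, 0], [0.058, 0.091, 0], 0.4]
    - [[0, 0, 0], [0.068, 0.107, 0], 0.4]
    - [[0, 0, 0], [0.068, 0.107, 0], 0.4]

```text
t: 3.08
tool_pos: [0.6032, -0.2296, 0.19]
eef_rot: [0.617, -0.345, 0.619, 0.342]
ft_force: [-0.1, -0.8, -0.4]
grip_width: 0.0563
```

```bash
python3 st.py
python3 - <<'E'
from h import *
s=env.snapshot("side");t=env.snapshot("top")
cv2.imwrite("pics/st2.png",np.hstack([cv2.resize(s[110:230,220:350],None,fx=3,fy=3),cv2.resize(t[150:270,250:380],None,fx=3,fy=3)]))
E
```

```text
t 3.075 q [ 1.0705  1.2231 -0.358   1.5202 -1.0755  1.4418 -0.5147] p [ 0.6032 -0.2296  0.19  ] 
x [ 0.0003 -0.0059 -1.    ] z [ 0.5279  0.8493 -0.0048] F [-0.0698 -0.821  -0.4093] T [-0.6622  0.4773  0.0227] w 0.056258925959189354
```

View pics/st2.png

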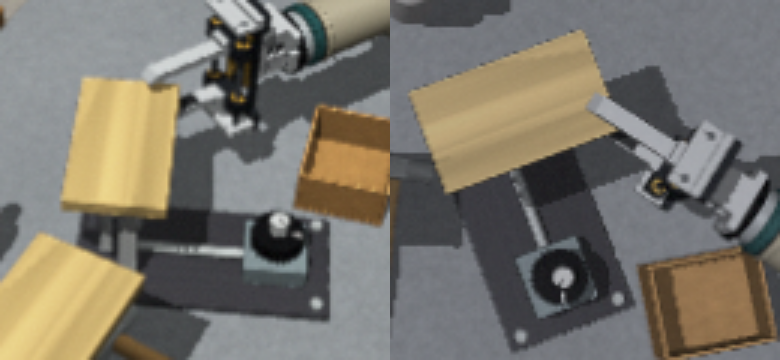

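The upper finger is over the board's near-right corner and the lower one is beneath it, with no force. Lifting.

>>> drive_tool:
  rows:
    - [[0, 0, 0], [0, 0, 0.01], 0.4]
    - [[0, 0, 0], [0, 0, 0.02], 0.4]
    - [[0, 0, 0], [0, 0, 0.03], 0.4]
    - [[0, 0, 0], [0, 0, 0.04], 0.4]
    - [[0, 0, 0], [0, 0, 0.05], 0.4]

```text
t: 3.8
tool_pos: [0.6025, -0.231, 0.2378]
eef_rot: [0.616, -0.344, 0.621, 0.341]
ft_force: [-0.0, -4.3, -7.9]
grip_width: 0.0563
```

```bash
python3 st.py
python3 - <<'E'
from h import *
s=env.snapshot("side");t=env.snapshot("top")
cv2.imwrite("pics/st3.png",np.hstack([cv2.resize(s[110:230,220:350],None,fx=3,fy=3),cv2.resize(t[150:270,250:380],None,fx=3,fy=3)]))
E
```

```text
t 3.8 q [ 1.0914  1.1488 -0.3912  1.548  -1.0772  1.4377 -0.5725] p [ 0.6025 -0.231   0.2378] 
x [-0.0038 -0.0075 -1.    ] z [ 0.5303  0.8477 -0.0084] F [-0.0111 -4.3395 -7.8513] T [-2.3042  1.362  -0.4559] w 0.05625094055582085
```

View pics/st3.png

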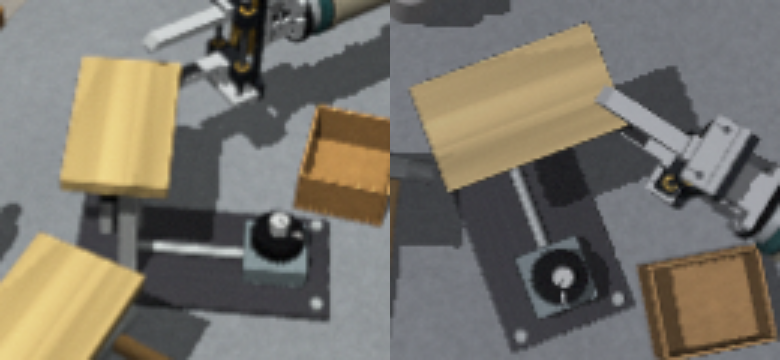

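The board is rising on the lower finger with about 8 N of load.

>>> drive_tool:
  rows:
    - [[0, 0, 0], [0, 0, 0.013], 0.4]
    - [[0, 0, 0], [0, 0, 0.026], 0.4]
    - [[0, 0, 0], [0, 0, 0.039], 0.4]
    - [[0, 0, 0], [0, 0, 0.052], 0.4]
    - [[0, 0, 0], [0, 0, 0.065], 0.4]

```text
t: 4.53
tool_pos: [0.6026, -0.2309, 0.3036]
eef_rot: [0.617, -0.344, 0.62, 0.341]
ft_force: [0.1, -5.2, -7.6]
grip_width: 0.0563
```

```bash
cat > bm.py <<'E'
import sys
from h import *
np.set_printoptions(precision=4,suppress=True)
s=env.snapshot("side");t=env.snapshot("top")
n=sys.argv[1]
cv2.imwrite(f"pics/{n}.png",np.hstack([cv2.resize(s[90:230,200:330],None,fx=3,fy=3),cv2.resize(t[140:280,250:380],None,fx=3,fy=3)]))
E
python3 st.py; python3 bm.py st4
```

```text
t 4.525 q [ 1.1199  1.0555 -0.4442  1.5662 -1.0805  1.44   -0.6601] p [ 0.6026 -0.2309  0.3036] 
x [-0.0027 -0.0063 -1.    ] z [ 0.5303  0.8478 -0.0068] F [ 0.1358 -5.203  -7.5543] T [-2.2975  1.3947 -0.6971] w 0.056284466090742606
```

View pics/st4.png

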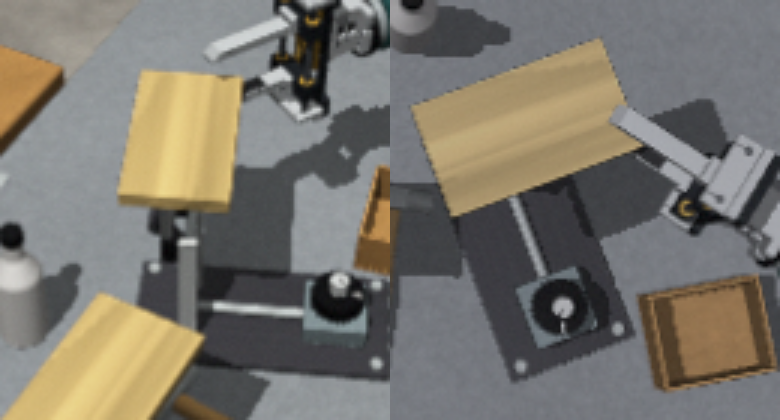

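```bash
cat > bz.py <<'E'
from h import *
np.set_printoptions(precision=4,suppress=True)
def run(ss,tt):
    P=[]
    for a,b in zip(ss,tt):
        x,e=tri((200+a[0]/3-.33,90+a[1]/3-.33),(250+(b[0]-390)/3-.33,140+b[1]/3-.33)); P.append(x); print(x,e[0])
    print(np.mean(P,0))
E
python3 -c "
from bz import *
run([(119,198),(141,71),(244,75),(230,206)],[(411,106),(600,39),(643,145),(453,215)])"
```

```text
[ 0.6202 -0.0388  0.2825] 0.0021363069482500958
[ 0.6891 -0.2145  0.2879] 0.00017680439260191669
[ 0.5874 -0.2545  0.2921] 0.001845033552541173
[ 0.5192 -0.0795  0.282 ] 0.0021799470560798745
[ 0.604  -0.1468  0.2861]
```

The measured rise is about 100 mm, and the TCP gives 98 mm. I go up 12 mm more to roughly 0.11, then lower slowly.

>>> drive_tool:
  rows:
    - [[0, 0, 0], [0, 0, 0.006], 0.4]
    - [[0, 0, 0], [0, 0, 0.012], 0.4]
    - [[0, 0, 0], [0, 0, 0.012], 0.4]
    - [[0, 0, 0], [0, 0, 0.008], 0.4]
    - [[0, 0, 0], [0, 0, 0.004], 0.4]

```text
t: 5.25
tool_pos: [0.6027, -0.2303, 0.3076]
eef_rot: [0.617, -0.344, 0.62, 0.342]
ft_force: [0.6, -5.0, -7.2]
grip_width: 0.0562
```

>>> drive_tool:
  rows:
    - [[0, 0, 0], [0, 0, -0.004], 0.4]
    - [[0, 0, 0], [0, 0, -0.008], 0.4]
    - [[0, 0, 0], [0, 0, -0.011], 0.4]
    - [[0, 0, 0], [0, 0, -0.014], 0.4]
    - [[0, 0, 0], [0, 0, -0.016], 0.4]

```text
t: 5.88
tool_pos: [0.6026, -0.2303, 0.2916]
eef_rot: [0.617, -0.344, 0.62, 0.342]
ft_force: [0.1, -5.4, -7.2]
grip_width: 0.0565
```

```bash
python3 st.py
```

```text
t 5.875 q [ 1.1215  1.0762 -0.4489  1.5642 -1.0721  1.4312 -0.6478] p [ 0.6026 -0.2303  0.2916] 
x [-0.0019 -0.0048 -1.    ] z [ 0.5293  0.8484 -0.005 ] F [ 0.1448 -5.3633 -7.19  ] T [-2.0586  1.1628 -0.4893] w 0.05651734216196993
```

>>> drive_tool:
  rows:
    - [[0, 0, 0], [0, 0, -0.002], 0.4]
    - [[0, 0, 0], [0, 0, -0.004], 0.4]
    - [[0, 0, 0], [0, 0, -0.006], 0.4]
    - [[0, 0, 0], [0, 0, -0.008], 0.4]
    - [[0, 0, 0], [0, 0, -0.01], 0.4]

```text
t: 6.5
tool_pos: [0.6028, -0.2281, 0.284]
eef_rot: [0.618, -0.345, 0.617, 0.343]
ft_force: [0.3, 0.2, 1.0]
grip_width: 0.056
```

```bash
python3 st.py
```

```text
t 6.5 q [ 1.1189  1.0906 -0.4493  1.563  -1.0691  1.4297 -0.6359] p [ 0.6028 -0.2281  0.284 ] 
x [ 0.0017 -0.0015 -1.    ] z [ 0.526   0.8505 -0.0004] F [0.334  0.2421 1.0353] T [-0.6979  0.5226  0.0249] w 0.05598199238037065
```

Force has gone to zero, so the pawl has seated. I lower a bit more to centre the fork, then retract along the fingers.

>>> drive_tool:
  rows:
    - [[0, 0, 0], [0, 0, -0.008], 0.4]
    - [[0, 0, 0], [0, 0, -0.016], 0.4]
    - [[0, 0, 0], [0, 0, -0.016], 0.4]

```text
t: 6.88
tool_pos: [0.6025, -0.2296, 0.2647]
eef_rot: [0.617, -0.344, 0.62, 0.343]
ft_force: [0.7, -0.2, -0.4]
grip_width: 0.0563
```

```bash
python3 st.py; python3 bm.py st5
```

```text
t 6.875 q [ 1.1173  1.1174 -0.442   1.5581 -1.0619  1.4208 -0.6176] p [ 0.6025 -0.2296  0.2647] 
x [-0.0026 -0.0037 -1.    ] z [ 0.5285  0.8489 -0.0045] F [ 0.7263 -0.1836 -0.4108] T [-0.6843  0.5522 -0.0723] w 0.056296562442364716
```

View pics/st5.png

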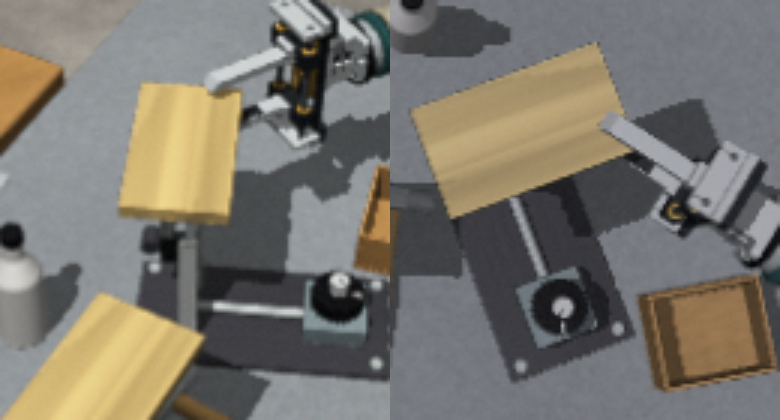

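```bash
python3 -c "
from bz import *
run([(119,211),(142,84),(242,90),(229,219)],[(411,110),(598,43),(639,147),(453,216)])"
```

```text
[ 0.6201 -0.0389  0.2642] 0.0013413047812032319
[ 0.6894 -0.2162  0.2686] 0.0003137026803054627
[ 0.5887 -0.2554  0.2701] 0.0014037785552490148
[ 0.5198 -0.0806  0.2625] 0.0019382399433532588
[ 0.6045 -0.1478  0.2664]
```

>>> drive_tool:
  rows:
    - [[0, 0, 0], [-0.015, -0.025, 0.001], 0.4]
    - [[0, 0, 0], [-0.03, -0.05, 0.002], 0.4]
    - [[0, 0, 0], [-0.05, -0.08, 0.003], 0.4]
    - [[0, 0, 0], [-0.065, -0.105, 0.003], 0.4]

```text
t: 7.48
tool_pos: [0.5369, -0.3362, 0.2688]
eef_rot: [0.617, -0.345, 0.62, 0.342]
ft_force: [-0.7, -0.4, 0.0]
grip_width: 0.0562
```

```bash
python3 st.py; python3 bm.py st6
```

```text
t 7.475 q [ 1.2341  1.1496 -0.3894  1.3843 -0.957   1.6141 -0.7137] p [ 0.5369 -0.3362  0.2688] 
x [-0.0016 -0.0057 -1.    ] z [ 0.5294  0.8484 -0.0057] F [-0.6573 -0.3618  0.01  ] T [-0.7014  0.48   -0.015 ] w 0.056212016965174645
```

View pics/st6.png

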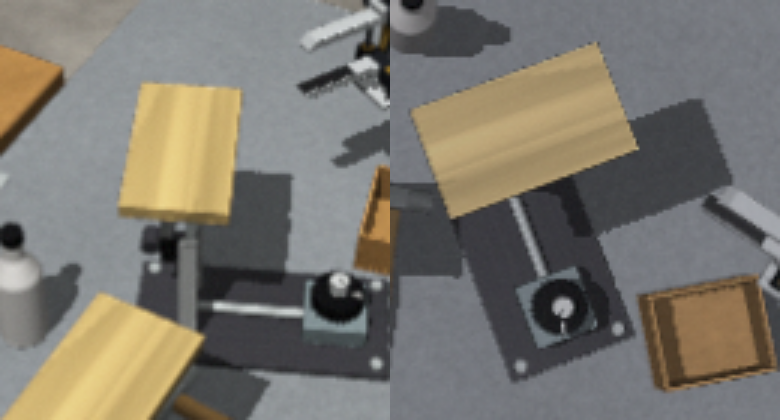

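The board rose 80 mm as measured (0.266, against 0.186 at the start and 0.270 for the neighbour), so it sits on rung 3, and the arm is clear of it. Next I work out the reorientation for the knob and refine the knob centre.

```bash
cat > c.py <<'E'
from kin import *
np.set_printoptions(precision=3,suppress=True)
s=env.get_state();q=s['joints'];p0=s['tool_pos'];M0=R.from_quat(np.roll(s['eef_rot'],-1))
def down(az): 
    a=np.radians(az);x=np.array([np.cos(a),np.sin(a),0]);z=np.array([0,0,-1.]);return R.from_matrix(np.c_[x,np.cross(z,x),z])
Mt=down(-5); rv=(Mt*M0.inv()).as_rotvec(degrees=True); print("rv",rv,np.linalg.norm(rv))
K=np.array([.4365,-.2115,.064])
M1=Mt
way=[(p0,0),(np.array([.47,-.37,.33]),1),(K+[0,0,.12],1),(K,1)]
for (a,fa),(b,fb) in zip(way,way[1:]):
    for k in np.linspace(.1,1,10):
        f=fa+(fb-fa)*k; M=(R.from_rotvec(rv*f,degrees=True)*M0).as_matrix(); p=a+(b-a)*k
        q=ik(p,M,q,.01).x; e=np.linalg.norm(fk(q,P0,S0)[0]-p)
        if fa!=fb: print(M[:,2],end=' ')
    print(p,q,e)
for az in range(-10,-101,-10):
    q=ik(K,down(az).as_matrix(),q,.01).x
print(q)
t=cv2.imread("pics/t1.png")
for z,name in((.068,'black'),):
    im=t; 
    roi=np.zeros(im.shape[:2],np.uint8);cv2.circle(roi,(200,337),34,255,-1)
    m=((im.max(2)<45).astype(np.uint8)*255)&roi
    cs,_=cv2.findContours(m,cv2.RETR_EXTERNAL,cv2.CHAIN_APPROX_NONE);c=max(cs,key=cv2.contourArea)
    (x,y),r=cv2.minEnclosingCircle(c);print(cv2.boundingRect(c),x,y,r,plane("top",240+x/3-.33,130+y/3-.33,z))
    m2=((im.min(2)>170).astype(np.uint8)*255)&roi
    cs,_=cv2.findContours(m2,cv2.RETR_EXTERNAL,cv2.CHAIN_APPROX_NONE);c=max(cs,key=cv2.contourArea)
    (x,y),r=cv2.minEnclosingCircle(c);print(x,y,r,plane("top",240+x/3-.33,130+y/3-.33,.086))
E
python3 c.py; python3 -c "
import cv2
t=cv2.imread('pics/t1.png');cv2.imwrite('pics/k.png',cv2.resize(t[285:390,140:270],None,fx=5,fy=5))"
```

```text
rv [-92.755 -45.921  89.042] 136.53071375833636
[ 0.401  0.909 -0.113] [ 0.271  0.933 -0.236] [ 0.151  0.917 -0.37 ] [ 0.048  0.861 -0.506] [-0.033  0.769 -0.638] [-0.088  0.646 -0.758] [-0.112  0.499 -0.859] [-0.105  0.336 -0.936] [-0.067  0.167 -0.984] [ 0. -0. -1.] [ 0.47 -0.37  0.33] [ 0.948  0.488 -0.494  1.523  0.242  1.191  0.33 ] 1.1021081412245846e-06
[ 0.436 -0.211  0.184] [ 0.758  0.475 -0.463  2.017  0.316  0.718  0.015] 3.3460481401322164e-07
[ 0.436 -0.211  0.064] [ 0.641  0.675 -0.305  2.101  0.467  0.43  -0.113] 2.0394932841059524e-07
[ 0.343  0.655  0.091  2.105 -0.147  0.388 -1.19 ]
(173, 310, 62, 53) 203.3524627685547 335.5 30.684322357177734 [ 0.438 -0.214  0.068]
202.5 334.0 6.265082359313965 [ 0.44  -0.211  0.086]
```

View pics/k.png

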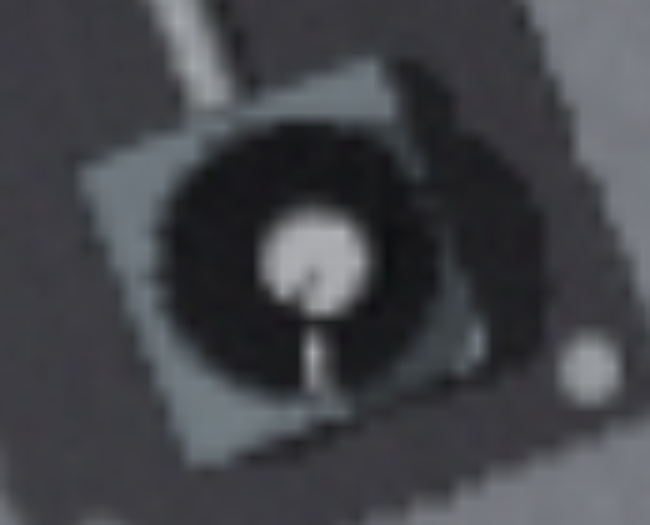

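```bash
python3 -c "
from h import *
f=lambda x,y,z:plane('top',240+(140+x/5)/3-.33,130+(285+y/5)/3-.33,z).round(4)
print(f(299,259,.068),f(315,263,.086),f(315,360,.068),f(160,259,.068),f(438,259,.068))
h=[(80,175),(378,58),(485,355),(190,468)]
Q=[f(*p,.04) for p in h];print(Q,np.mean(Q,0))"
```

```text
[ 0.4365 -0.2105  0.068 ] [ 0.4358 -0.2113  0.086 ] [ 0.4144 -0.2142  0.068 ] [ 0.436  -0.1797  0.068 ] [ 0.4369 -0.2414  0.068 ]
[array([ 0.4543, -0.1649,  0.04  ]), array([ 0.4818, -0.2323,  0.04  ]), array([ 0.4153, -0.2571,  0.04  ]), array([ 0.389 , -0.1905,  0.04  ])] [ 0.4351 -0.2112  0.04  ]
```

>>> drive_tool:
  rows:
    - [[-6.6, -3.3, 6.4], [-0.005, -0.002, 0.006], 0.2]
    - [[-13.3, -6.6, 12.7], [-0.01, -0.005, 0.012], 0.0]
    - [[-19.9, -9.8, 19.1], [-0.015, -0.008, 0.018], 0.0]
    - [[-26.5, -13.1, 25.4], [-0.02, -0.01, 0.024], 0.0]
    - [[-33.1, -16.4, 31.8], [-0.025, -0.012, 0.03], 0.0]

```text
t: 8.2
tool_pos: [0.5132, -0.3457, 0.2988]
eef_rot: [-0.458, 0.703, -0.48, -0.256]
ft_force: [0.3, 0.4, 0.1]
grip_width: 0.0941
```

>>> drive_tool:
  rows:
    - [[-6.6, -3.3, 6.4], [-0.005, -0.002, 0.006], 0.0]
    - [[-13.3, -6.6, 12.7], [-0.01, -0.005, 0.012], 0.0]
    - [[-19.9, -9.8, 19.1], [-0.015, -0.008, 0.018], 0.0]
    - [[-26.5, -13.1, 25.4], [-0.02, -0.01, 0.024], 0.0]
    - [[-33.1, -16.4, 31.8], [-0.025, -0.012, 0.03], 0.0]

```text
t: 8.82
tool_pos: [0.4885, -0.3572, 0.3289]
eef_rot: [-0.219, 0.934, -0.255, -0.124]
ft_force: [0.4, -0.2, 0.1]
grip_width: 0.0937
```

```bash
python3 st.py; python3 c.py|head -1
```

```text
t 8.825 q [ 0.9445  0.7762 -0.4531  1.0913 -0.035   1.7043  0.0194] p [ 0.4885 -0.3572  0.3289] 
x [ 0.8396 -0.4216 -0.3424] z [-0.1196  0.4715 -0.8737] F [ 0.4004 -0.1511  0.0574] T [-0.4523 -0.1165  0.0324] w 0.09371787379954023
rv [-26.149 -13.316  24.961] 38.52465752682468
```

>>> drive_tool:
  rows:
    - [[-6.5, -3.3, 6.2], [-0.005, 0.01, 0], 0.0]
    - [[-13.1, -6.7, 12.5], [-0.01, 0.02, 0], 0.0]
    - [[-19.6, -10.0, 18.7], [-0.02, 0.03, 0], 0.0]
    - [[-26.1, -13.3, 25.0], [-0.03, 0.05, -0.01], 0.0]
    - [[-26.1, -13.3, 25.0], [-0.04, 0.08, -0.03], 0.0]

```text
t: 9.45
tool_pos: [0.4473, -0.2749, 0.2996]
eef_rot: [-0.001, 0.999, -0.044, 0.001]
ft_force: [-0.3, 0.3, -0.7]
grip_width: 0.0945
```

```bash
python3 st.py; python3 c.py|head -1
```

```text
t 9.45 q [ 0.8754  0.403  -0.5368  1.7485  0.2303  1.0532  0.1715] p [ 0.4473 -0.2749  0.2996] 
x [ 0.9962 -0.0876  0.0009] z [ 0.0011  0.0019 -1.    ] F [-0.3288  0.3419 -0.7489] T [-0.017  -0.099  -0.0055] w 0.09448369807222484
rv [-0.111  0.064  0.024] 0.13042354308271079
```

>>> drive_tool:
  rows:
    - [[0, 0, 0], [-0.004, 0.025, -0.03], 0.0]
    - [[0, 0, 0], [-0.008, 0.05, -0.06], 0.0]
    - [[0, 0, 0], [-0.011, 0.064, -0.09], 0.0]
    - [[0, 0, 0], [-0.011, 0.064, -0.12], 0.0]
    - [[0, 0, 0], [-0.011, 0.064, -0.13], 0.0]

```text
t: 10.07
tool_pos: [0.4357, -0.213, 0.1673]
eef_rot: [-0.003, 0.999, -0.045, -0.002]
ft_force: [-0.6, 0.9, -0.0]
grip_width: 0.0941
```

```bash
python3 st.py
cat > km.py <<'E'
import sys
from h import *
s=env.snapshot("side");t=env.snapshot("top")
cv2.imwrite(f"pics/{sys.argv[1]}.png",np.hstack([cv2.resize(s[140:240,250:350],None,fx=4,fy=4),cv2.resize(t[190:290,260:360],None,fx=4,fy=4)]))
E
python3 km.py k1
```

```text
t 10.075 q [ 0.7319  0.5144 -0.4758  2.0122  0.3503  0.7001 -0.0546] p [ 0.4357 -0.213   0.1673] 
x [ 0.9959 -0.0908 -0.0044] z [-0.0039  0.0058 -1.    ] F [-0.5789  0.9213 -0.034 ] T [-0.0436 -0.0738 -0.0207] w 0.09412757053289651
```

View pics/k1.png

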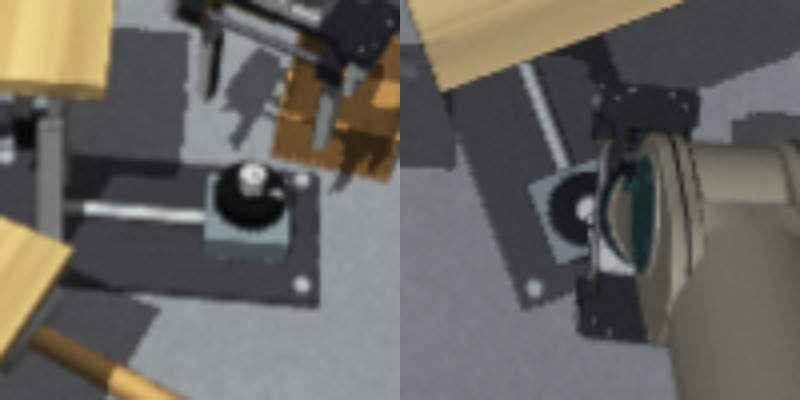

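The fingers straddle the knob from above, at side view (303,163) and (331,173), with the body clear of the board. Descending.

>>> drive_tool:
  rows:
    - [[0, 0, 0], [0, 0.001, -0.025], 0.0]
    - [[0, 0, 0], [0, 0.001, -0.05], 0.0]
    - [[0, 0, 0], [0, 0.001, -0.075], 0.0]
    - [[0, 0, 0], [0, 0.001, -0.095], 0.0]
    - [[0, 0, 0], [0, 0.001, -0.105], 0.0]

```text
t: 10.8
tool_pos: [0.4373, -0.214, 0.0636]
eef_rot: [-0.002, 0.999, -0.047, -0.0]
ft_force: [-0.3, 0.0, 0.7]
grip_width: 0.0939
```

```bash
python3 st.py;python3 km.py k2
```

```text
t 10.8 q [ 0.6276  0.682  -0.3367  2.0895  0.4937  0.4475 -0.1837] p [ 0.4373 -0.214   0.0636] 
x [ 0.9956 -0.0938 -0.0008] z [-0.0004  0.0036 -1.    ] F [-0.2627  0.0476  0.6523] T [-0.0637 -0.0765 -0.015 ] w 0.09385631882964963
```

View pics/k2.png

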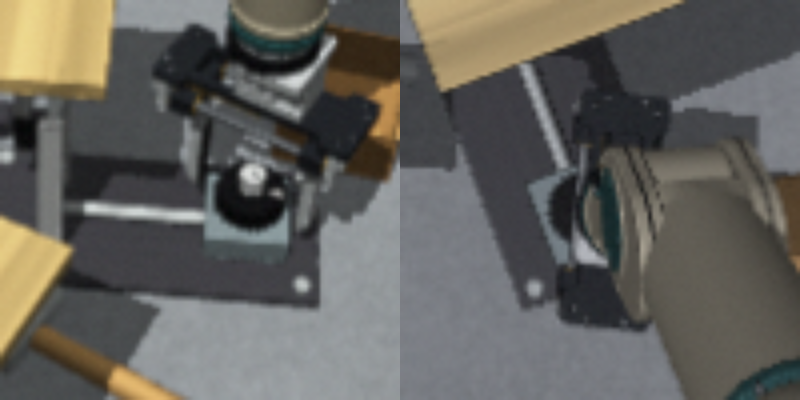

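>>> drive_tool:
  rows:
    - [[0, 0, 0], [-0.001, 0.003, 0], 0.0]
    - [[0, 0, 0], [-0.001, 0.003, 0], 0.25]
    - [[0, 0, 0], [-0.001, 0.003, 0], 0.5]
    - [[0, 0, 0], [-0.001, 0.003, 0], 0.5]
    - [[0, 0, 0], [-0.001, 0.003, 0], 0.5]
  squeeze: 15

```text
t: 11.52
tool_pos: [0.4362, -0.211, 0.0636]
eef_rot: [-0.002, 0.999, -0.047, -0.0]
ft_force: [0.9, 0.6, 0.7]
grip_width: 0.06
```

```bash
python3 st.py
```

```text
t 11.525 q [ 0.622   0.6799 -0.3348  2.0958  0.4943  0.4426 -0.1897] p [ 0.4362 -0.211   0.0636] 
x [ 0.9956 -0.0938 -0.0006] z [-0.0003  0.0038 -1.    ] F [0.87   0.5923 0.6975] T [ 0.0979  0.2387 -0.0006] w 0.05996323763403201
```

Gripped at 60.0 mm with under 1 N of side force. Turning clockwise.

>>> drive_tool:
  rows:
    - [[0, 0, -8], [0, 0, 0], 0.5]
    - [[0, 0, -16], [0, 0, 0], 0.5]
    - [[0, 0, -24], [0, 0, 0], 0.5]
    - [[0, 0, -32], [0, 0, 0], 0.5]

```text
t: 12.02
tool_pos: [0.436, -0.211, 0.0636]
eef_rot: [-0.002, 0.947, -0.322, 0.0]
ft_force: [0.5, 0.3, 1.1]
grip_width: 0.0594
```

```bash
python3 st.py
```

```text
t 12.025 q [ 0.5261  0.6654 -0.1916  2.1006  0.2955  0.4    -0.5552] p [ 0.436  -0.211   0.0636] 
x [ 0.7921 -0.6104 -0.001 ] z [ 0.0017  0.0038 -1.    ] F [0.4765 0.3264 1.051 ] T [ 0.0106 -0.0173  0.1072] w 0.059429818337973395
```

Torque is 0.107 N m, matching the ring's friction. I continue in steps.

>>> drive_tool:
  rows:
    - [[0, 0, -6], [0, 0, 0], 0.5]
    - [[0, 0, -12], [0, 0, 0], 0.5]
    - [[0, 0, -18], [0, 0, 0], 0.5]

```text
t: 12.4
tool_pos: [0.436, -0.2109, 0.0636]
eef_rot: [-0.002, 0.885, -0.466, 0.0]
ft_force: [-0.5, 0.0, 1.2]
grip_width: 0.0596
```

```bash
python3 st.py
```

```text
t 12.4 q [ 0.4737  0.6613 -0.1145  2.1033  0.1771  0.3844 -0.7507] p [ 0.436  -0.2109  0.0636] 
x [ 0.5657 -0.8246 -0.0012] z [ 0.0027  0.0034 -1.    ] F [-0.4889  0.0407  1.228 ] T [ 0.0142 -0.0067  0.0878] w 0.05961241455899171
```

>>> drive_tool:
  rows:
    - [[0, 0, -6], [0, 0, 0], 0.5]
    - [[0, 0, -12], [0, 0, 0], 0.5]

```text
t: 12.65
tool_pos: [0.436, -0.2109, 0.0636]
eef_rot: [-0.002, 0.831, -0.556, 0.001]
ft_force: [0.1, 0.5, 0.2]
grip_width: 0.0598
```

```bash
python3 st.py
```

```text
t 12.65 q [ 0.4391  0.6599 -0.0639  2.1051  0.0958  0.3771 -0.8795] p [ 0.436  -0.2109  0.0636] 
x [ 0.3819 -0.9242 -0.0013] z [ 0.0034  0.0028 -1.    ] F [0.0543 0.5051 0.1799] T [-0.0254  0.012   0.1136] w 0.05981417080534056
```

>>> drive_tool:
  rows:
    - [[0, 0, -5], [0, 0, 0], 0.5]
    - [[0, 0, -10], [0, 0, 0], 0.5]

```text
t: 12.9
tool_pos: [0.4359, -0.2109, 0.0636]
eef_rot: [-0.002, 0.78, -0.625, 0.001]
ft_force: [-0.6, -0.4, 2.7]
grip_width: 0.0597
```

```bash
python3 st.py
```

```text
t 12.9 q [ 0.4103  0.6596 -0.0223  2.1066  0.0281  0.3732 -0.9849] p [ 0.4359 -0.2109  0.0636] 
x [ 0.2175 -0.9761 -0.0014] z [ 0.0036  0.0022 -1.    ] F [-0.6304 -0.4485  2.7393] T [-0.1479  0.1681  0.6857] w 0.05969080656907747
```

>>> drive_tool:
  rows:
    - [[0, 0, -4], [0, 0, 0], 0.5]
    - [[0, 0, -8], [0, 0, 0], 0.5]
    - [[0, 0, -8], [0, 0, 0], 0.5]

```text
t: 13.28
tool_pos: [0.4359, -0.2108, 0.0636]
eef_rot: [-0.002, 0.735, -0.678, 0.001]
ft_force: [0.8, -0.1, 2.3]
grip_width: 0.0599
```

```bash
python3 st.py
```

```text
t 13.275 q [ 0.3875  0.6598  0.0106  2.1077 -0.0266  0.3713 -1.0684] p [ 0.4359 -0.2108  0.0636] 
x [ 0.0816 -0.9967 -0.0014] z [ 0.0039  0.0017 -1.    ] F [ 0.8059 -0.0817  2.3016] T [ 0.0416 -0.006   0.0837] w 0.05987620349568214
```

>>> drive_tool:
  rows:
    - [[0, 0, -3], [0, 0, 0], 0.5]

```text
t: 13.4
tool_pos: [0.4357, -0.2108, 0.0636]
eef_rot: [-0.002, 0.717, -0.697, 0.001]
ft_force: [-1.1, -0.2, 3.6]
grip_width: 0.0597
```

```bash
python3 st.py
```

```text
t 13.4 q [ 0.3793  0.6601  0.023   2.1083 -0.0475  0.371  -1.1009] p [ 0.4357 -0.2108  0.0636] 
x [ 0.0282 -0.9996 -0.0017] z [ 0.0037  0.0018 -1.    ] F [-1.0669 -0.164   3.6498] T [-0.0277  0.2068  0.6098] w 0.05967958378445616
```

>>> drive_tool:
  rows:
    - [[0, 0, -3], [0, 0, 0], 0.5]

```text
t: 13.52
tool_pos: [0.4356, -0.2108, 0.0636]
eef_rot: [0.002, -0.698, 0.716, -0.001]
ft_force: [-1.5, 0.2, 3.4]
grip_width: 0.0597
```

```bash
python3 st.py
```

```text
t 13.525 q [ 0.3704  0.6604  0.0359  2.1088 -0.0691  0.3707 -1.1337] p [ 0.4356 -0.2108  0.0636] 
x [-0.0261 -0.9997 -0.0018] z [ 0.0038  0.0017 -1.    ] F [-1.4884  0.2259  3.3842] T [0.0576 0.2763 0.6924] w 0.05968697939934677
```

The torque of 0.6 to 0.7 N m is the pads slipping at the stop, reached after about 70° of turning. Holding once, then releasing and rising straight up.

>>> drive_tool:
  rows:
    - [[0, 0, 0], [0, 0, 0], 0.5]
    - [[0, 0, 0], [0, 0, 0], 0.2]
    - [[0, 0, 0], [0, 0, 0], 0.0]
    - [[0, 0, 0], [0, 0, 0], 0.0]
    - [[0, 0, 0], [0, 0, 0.01], 0.0]

```text
t: 14.15
tool_pos: [0.4352, -0.2107, 0.0733]
eef_rot: [0.002, -0.698, 0.716, -0.0]
ft_force: [-0.3, 0.7, -0.8]
grip_width: 0.0934
```

```bash
python3 st.py
```

```text
t 14.15 q [ 0.3689  0.6418  0.0383  2.1039 -0.0673  0.3958 -1.1335] p [ 0.4352 -0.2107  0.0733] 
x [-0.0244 -0.9997 -0.0023] z [ 0.0023  0.0022 -1.    ] F [-0.3057  0.6764 -0.8479] T [ 0.0278  0.0144 -0.0167] w 0.09343042863568136
```

>>> drive_tool:
  rows:
    - [[0, 0, 0], [0, 0, 0.03], 0.0]
    - [[0, 0, 0], [0, 0, 0.07], 0.0]
    - [[0, 0, 0], [0, 0, 0.11], 0.0]
    - [[0, 0, 0], [-0.02, -0.04, 0.14], 0.0]
    - [[0, 0, 0], [-0.05, -0.1, 0.15], 0.0]

```text
t: 14.78
tool_pos: [0.3897, -0.3066, 0.2256]
eef_rot: [0.003, -0.7, 0.714, -0.003]
ft_force: [0.4, -0.8, -1.0]
grip_width: 0.094
```

>>> drive_tool:
  rows:
    - [[0, 0, 0], [-0.02, -0.05, 0.02], 0.0]
    - [[0, 0, 0], [-0.05, -0.1, 0.03], 0.0]
    - [[0, 0, 0], [-0.08, -0.14, 0.03], 0.0]
    - [[0, 0, 0], [-0.08, -0.15, 0.03], 0.0]

```text
t: 15.28
tool_pos: [0.3043, -0.4593, 0.2535]
eef_rot: [0.001, -0.696, 0.718, -0.001]
ft_force: [-0.5, -0.7, -0.4]
grip_width: 0.0942
```

```bash
python3 st.py; python3 km.py k3; python3 bm.py st7
python3 - <<'E'
from h import *
cv2.imwrite("pics/full.png",env.snapshot("top"))
E
```

```text
t 15.275 q [ 0.8621  0.4508  0.1083  1.7623 -0.0613  0.9297 -0.6059] p [ 0.3043 -0.4593  0.2535] 
x [-0.0314 -0.9995  0.0004] z [ 0.0028 -0.0005 -1.    ] F [-0.5305 -0.7057 -0.4467] T [0.0301 0.046  0.0105] w 0.09416466456138473
```

View pics/k3.png

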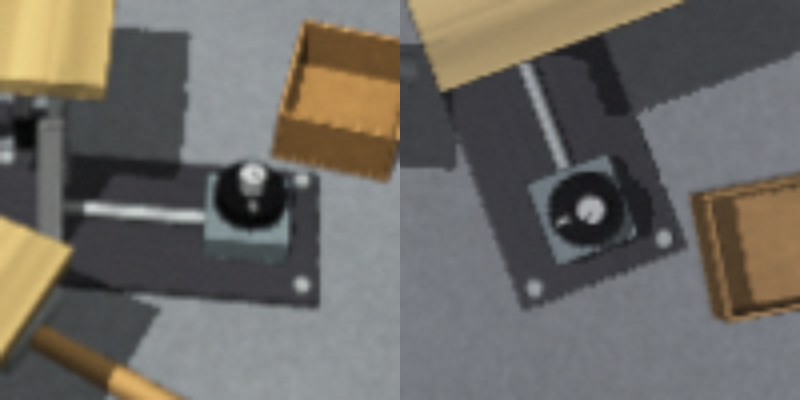

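View pics/st7.png

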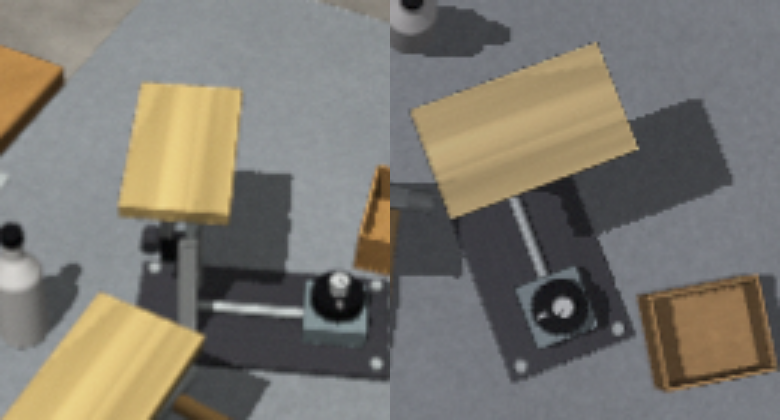

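View pics/full.png

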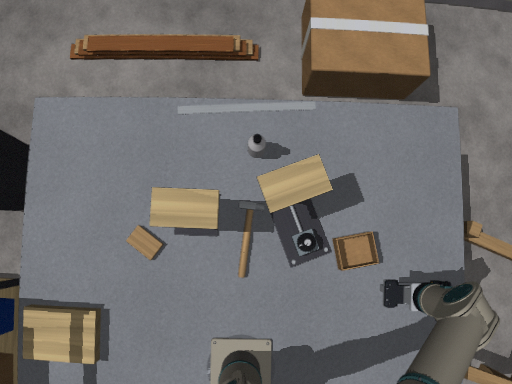

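Run:
```python
from h import *
im=cv2.imread("pics/full.png");c=im[225:260,288:328]
cv2.imwrite("pics/kz0.png",cv2.resize(cv2.imread("pics/top0.png")[225:260,288:328],None,fx=10,fy=10,interpolation=cv2.INTER_CUBIC))
cv2.imwrite("pics/kz.png",np.hstack([cv2.imread("pics/kz0.png"),cv2.resize(c,None,fx=10,fy=10,interpolation=cv2.INTER_CUBIC)]))
```

```text
(no output)
```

View pics/kz.png

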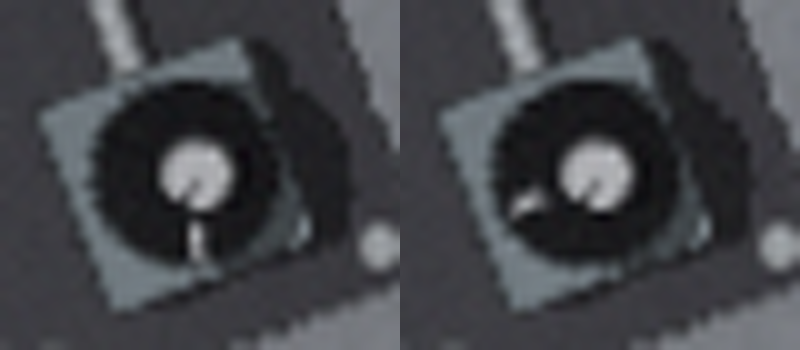

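The ring mark went from (196,238) to (128,205) in the crop, about 69° clockwise. The inner mark is unchanged at (190,190). The board corners are where they were after seating, the bystanders have not moved, and the arm is clear.

Run:
```python
from bench import env
print(env.hand_in())
```

```text
the job is handed in; nothing more can be done
None
```

The low rest now sits on the rung that brings its board level with the neighbour, and the clamp is turned clockwise to its stop. I handed the job in at about 15 s of robot time.

- **Raising the rest:** I put one finger under the board's near-right corner with the tool horizontal, without gripping it. I lifted it to about 0.11 m and lowered it slowly until the load on the finger went from about 7 N to zero. I then withdrew the gripper.
- **Height check:** By camera the board rose 80 mm. The cameras read 0.266 m for it and 0.270 m for the neighbour, both below the given 0.276 m. I put this down to camera bias, because the rungs are 40 mm apart and the board's starting reading was 10 mm low.
- **Tightening the clamp:** I gripped the outer ring at 60 mm opening with 15 N and turned it clockwise. Torque was about 0.1 N m, then rose to 0.6–0.7 N m as the pads slipped at the stop. The ring's mark moved about 69° (1.2 rad).
- **Odd reading:** One reading, after a short hold following the first contact with the stop, showed only 0.08 N m. Pushing further brought it back to 0.6–0.7 N m, so I took it as relaxation.
- **Last look:** The inner knob's mark was unchanged, and the board had not moved since seating. The bottle, box, hammer and offcut looked to be in place, and the arm touched nothing.

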